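Show the mis-fed bottle cap to the tilted inspection camera

ROBOT

A 7-joint arm with a two-finger parallel gripper is mounted at the origin on a cart in front of the work surface, level with it; the furniture and walls round the work are solid. World frame = base frame: x ahead of the robot, y to its left, z up, the work surface at z = 0. Lengths are in m, angles in rad, forces in N, time in s.
With the tool pointing down it reaches from about 0.4 to 0.85 m from the base axis. Payload 4.5 kg.
Tool frame: the origin (TCP) lies at the very end of the fingers, on their centre line; the grasp point (between the pads) lies 19 mm behind it; z points along the fingers, y is the line along which they close (so a half turn about z gives the same grasp; the last joint's range is limited). The gripper opens to 88 mm and grips with 3 to 60 N. Pads are 18 mm wide; open, the fingers measure 123 mm over their backs; the gripper's body (75 mm by 187 mm) begins 45 mm behind the grasp point.
Start: joints at [-1.169, 0.689, -0.195, 1.565, 0.157, 0.902, -0.215], TCP at [0.225, 0.583, 0.239] pointing down, gripper open.
Joint ranges: [-3.01, 3.01], [-0.46, 2.08], [-1.47, 1.51], [0.13, 2.56], [-1, 4.14], [0.04, 2.09], [-2.66, 2.66]. Speed limits (rad/s): [2.57, 2.57, 3.14, 3.14, 3.14, 3.14, 3.14].

INTERFACE

Orientations are given as a unit quaternion [x, y, z, w].
In Python, from plant import r gives the robot as it stands. The module is installed in compiled form; this text tells all that it offers.
- The arm moves only by the tool step_arm, never from a script. Its argument "increments" is a list of rows, each a list of 2 entries, a list of its own where there are three numbers: the shift along the world's x, y, z in cm, then the turn, a rotation vector about the world's x, y, z in degrees. A call has exactly 10 rows; each row shifts and turns the commanded pose from where the row before left it; what a row does not reach is not made up. A row lasts 1/10 s, in which the tool goes at most 50 mm and 8.59 degrees, less where a joint would pass 70% of its speed; a pose out of reach is approached as far as the arm can. A call is refused whole if a number of a shift passes 5 or a number of a turn 8.59, either way. A call with a gripper value outside its range is refused whole. "fingers" is the opening, from 0 (shut) to 1 (fully open), set as the call begins (left out, the last holds). The fingers move at their own pace and stop on an object; "grip_force" is the grip in N (left out, the last holds). Time passes only in rows, so rows that do not move let the fingers close, or fill a call up. It gives the time, the measured TCP pose, the force, the opening and the grip force at its end, in the units of the state.
- r.get_state(): the state, without advancing time (a new reading comes with each control period).
- r.snapshot(name): name is "scene" or "top" or "wrist"; returns (picture, depth): 400x640x3 uint8, red, green, blue; 400x640 float32, m along the optical axis (not along the pixel's ray), 0 where there is no reading.
- r.calibration(name): a dict with "fov_y" (degrees; the focal length in pixels is half the picture's height over the tangent of half this angle, whatever the lens; pixels are square), "cx", "cy" (the principal point, pixels), "R" (3x3) and "t" (3): a world point X has camera coordinates R X + t. Camera axes: x right, y down, z forward; pixel columns grow to the right and rows downward; lengths in m; the calibration is good to about 2 mm. A picture is of the moment at which its call begins: read the wrist's pose just before it. calibration takes no time and is no camera call; for the wrist camera it gives the pose at the moment of the call.
- r.finish_job(): hands the job in; it is judged then, once.
The state is a dict: "clock": time; "q": joint angles; "qd": joint speeds; "joint_torque": joint torques, N m; "tool_pos": TCP position; "eef_rot": TCP orientation; "contact_force": force on the tool from outside, world axes, zero at the start; "moment": the same for the moment, N m; "opening": opening from 0.0 (shut) to 1.0 (fully open); "finger_force": force on a finger pad.
Only numpy, scipy, OpenCV 4.12 (cv2) and the standard library are available. Lean on these libraries where they do the work, as an engineer would, in place of code of your own. Each camera call takes 0.05 s, during which the arm holds its last target. There are 200 camera calls.

TASK

One of the four screw caps on the freely spinning turntable has been fed the wrong way up, with its open mouth upwards. Lift it off and show it to the inspection camera: hold it still in the air on the camera's tilted line of sight, its closed face squarely facing the lens and 10 cm from the lens glass, and finish while still holding it there. Leave the other three caps standing on the turntable, keep clear of the camera, and leave the label roll and the beaker alone.

Things in the scene. Friction and masses are not known exactly. Their poses are not given: they have to be found in the camera images.
- odd_cap_centre (a point): Centre (half-way up) of the mis-fed white plastic screw cap: 31 mm outside diameter, 20 mm high, closed flat face below, open mouth up; 10 to 20 g. z axis along the cap's axis from closed face to mouth (up at the start); the closed face lies 10 mm below this point. Stands loose on the platter, about 62 mm from its axis; the nearest caps' centres are about 88 mm away.
- odd_cap_face (a point): Centre of the mis-fed cap's closed flat face (its underside at the start). z axis from the closed face to the mouth.
- odd_cap: The mis-fed cap as a body; origin at the centre of its closed face, z axis towards its mouth. The one cap of the four whose open, hollow side is up.
- cap_1: One of three well-fed caps, same white cap (31 mm diameter, 20 mm high) but standing mouth down, flat closed face up. Origin at the centre of its underside, z up.
- cap_3: Another well-fed cap, as cap_1.
- cap_4: Another well-fed cap, as cap_1.
- platter: Grey round platter of the turntable, 190 mm in diameter, 8 mm thick, flat top 30 mm above the desk; a flat pivot screw 18 mm wide stands 2 mm above its middle. Origin on its vertical axis, 22 mm above the desk. It spins freely about that axis, almost without friction or brake: a sideways push turns it and the four caps that stand loose on it.
- inspection_camera: Small industrial camera fixed to the desk, right of the turntable: foot plate 100 x 90 x 10 mm, two dark cheeks (to 76 mm above the desk), aluminium body 46 mm square, black round lens 40 mm in diameter pointing up and leaning 25 degrees from vertical towards the body's -x axis (roughly towards the robot). Highest point about 126 mm up. Origin: centre of the foot's underside.
- lens (a point): Centre of the lens's front glass, about 116 mm above the desk. Its z axis is the line of sight, out of the lens, up and 25 degrees from vertical, leaning roughly towards the robot. The cap's closed face must be centred 100 mm along this z axis, the cap's axis along it, the mouth on the side away from the lens.
- filling_machine: Fixed grey filling machine at the left; its thin boom reaches out in the air over the desk from the left and ends at x = 0.39, y = 0.015 m, 0.38 m above the desk, about 0.1 m or more to the near left of the nearest cap: keep the hand clear of it. Origin at the machine's foot.
- label_roll: Roll of labels, 67 mm in diameter, 45 mm high, standing on the desk beyond the turntable. Origin at the centre of its underside. To be left alone.
- beaker: Clear open beaker, 70 mm in diameter, 90 mm high, standing on the desk beyond the camera. Origin at the centre of its underside. To be left alone.
Things that resemble listed ones, but are neither listed nor needed, are in the scene too. What is shaped like the cap_1 but brown is not meant.

How it is judged:
On the way:
1. the mis-fed cap is held by the fingers, lifted clear of the turntable, the other three caps still standing on it (contact force between the fingers and odd_cap above 1 N and height (world z) of odd_cap_centre above 0.07 m and contact force between odd_cap and platter below 0.02 N and horizontal distance between each of cap_1, cap_3, cap_4 and platter below 0.095 m and angle between each of cap_1, cap_3, cap_4's own z axis and vertical below 0.2 rad and height (world z) of cap_1 between 0.025 and 0.035 m and height (world z) of cap_3 between 0.025 and 0.035 m and height (world z) of cap_4 between 0.025 and 0.035 m), for 0.2 s.
At the end, for the whole second after the job is handed in: Fingers hold the mis-fed cap still in the air, touching nothing else: closed face towards the lens, its centre within 12 mm each way of the line of sight and 86 to 114 mm from the glass, cap axis within 12 degrees of the line of sight; the other three caps stand on the platter (contact force between the fingers and odd_cap above 1 N and x of odd_cap_face in the frame of lens between -0.012 and 0.012 m and y of odd_cap_face in the frame of lens between -0.012 and 0.012 m and z of odd_cap_face in the frame of lens between 0.086 and 0.114 m and angle between the z axis of odd_cap and the z axis of lens, either way round below 0.21 rad and angle between odd_cap's own z axis and vertical below 1.2 rad and height (world z) of odd_cap_face above 0.15 m and linear speed of odd_cap below 0.02 m/s and angular speed of odd_cap below 0.2 rad/s and contact force between odd_cap and inspection_camera below 0.05 N and contact force between odd_cap and platter below 0.05 N and horizontal distance between each of cap_1, cap_3, cap_4 and platter below 0.095 m and angle between each of cap_1, cap_3, cap_4's own z axis and vertical below 0.2 rad and height (world z) of cap_1 between 0.025 and 0.035 m and height (world z) of cap_3 between 0.025 and 0.035 m and height (world z) of cap_4 between 0.025 and 0.035 m); the arm keeps its last pose, push and grip.
It fails at once if a well-fed cap is knocked over, lifted or pushed off the turntable (not (horizontal distance between each of cap_1, cap_3, cap_4 and platter below 0.095 m and angle between each of cap_1, cap_3, cap_4's own z axis and vertical below 0.2 rad and height (world z) of cap_1 between 0.025 and 0.035 m and height (world z) of cap_3 between 0.025 and 0.035 m and height (world z) of cap_4 between 0.025 and 0.035 m)).
It fails at once if the camera is touched (contact force between any of the arm, the fingers, odd_cap and inspection_camera above 1 N).
It fails at once if the label roll or the beaker is moved (distance of any of label_roll, beaker from where it was at the start of the episode above 0.02 m).
It also fails if it takes over 42 s, if anything falls off the work surface, if the arm or the gripper's body presses on something with over 40 N, if the wrist force passes 120 N, or if a joint passes its speed limit or range.

## Working session

There is one attempt and no reset: what is moved stays moved. The work goes in short steps, Python scripts to look and compute and a tool call to move; the robot and the scene stay as the last step left them, time stands still between calls to the robot, and variables do not carry over. Pictures are saved under pics/ and viewed, at most 10 in all, crops included, and the job is handed in when it is done.

Besides the shell and the picture viewer there is one more tool, called after "Emit:" in YAML: its name, and indented under it one key for each argument. step_arm: Moves the arm, as the interface text tells. Its arguments: {"type":"object","properties":{"increments":{"type":"array","items":{"type":"array"}},"fingers":{"type":"number"},"grip_force":{"type":"number"}},"required":["increments"]}

```bash
mkdir -p pics; cat > h.py <<'E'
import numpy as np, cv2
from plant import r
def snap(n,f=None):
    c=r.calibration(n); im,d=r.snapshot(n)
    if f: cv2.imwrite('pics/'+f+'.png',im[:,:,::-1])
    np.savez('last_'+n,im=im,d=d,**{k:c[k] for k in c})
    return im,d,c
def pts(d,c):
    f=200/np.tan(np.radians(c['fov_y'])/2)
    v,u=np.mgrid[:400,:640]
    P=np.stack([(u-c['cx'])/f*d,(v-c['cy'])/f*d,d],-1)
    return (P-np.array(c['t']))@np.array(c['R'])
E
python3 - <<'E'
from h import *
im,d,c=snap('top','top'); print(c)
im2,d2,c2=snap('scene','scene'); print(c2)
cv2.imwrite('pics/both.png',cv2.resize(np.vstack([im,im2]),(750,int(800*750/640)))[:,:,::-1])
print(r.get_state())
E
```

```text
{'fov_y': 52.24596534489484, 'cx': 318.4987478849023, 'cy': 198.94656153154796, 'R': array([[ 0.01831851, -0.99980055, -0.00795507],
       [-0.9856758 , -0.01672443, -0.16781989],
       [ 0.16765337,  0.01091533, -0.98578558]]), 't': array([-0.00897073,  0.58293502,  1.14760313])}
{'fov_y': 55.98673350461845, 'cx': 328.00244781507195, 'cy': 201.84263048688922, 'R': array([[ 0.80080864, -0.5988745 ,  0.00740611],
       [-0.31490991, -0.43154827, -0.84533889],
       [ 0.509448  ,  0.67462243, -0.5341791 ]]), 't': array([-0.45940632,  0.26186325,  0.63841516])}
{'clock': 0.1, 'q': array([-1.16918325,  0.68990532, -0.1945155 ,  1.56621112,  0.1573024 ,
        0.90250022, -0.21508196]), 'qd': array([ 0.00046861, -0.00187187, -0.00223436, -0.00324825,  0.00068879,
       -0.00152912,  0.00079977]), 'joint_torque': array([-3.63818755e-03, -5.28504431e+01, -1.27192140e+00, -1.53839904e+01,
       -5.26883290e-02,  1.99213151e-03,  4.03204194e-05]), 'tool_pos': array([0.22457837, 0.5826632 , 0.23799457]), 'eef_rot': array([ 1.82827932e-01,  9.83144588e-01, -8.11891189e-04, -8.87735716e-05]), 'contact_force': array([-0.29287917, -0.35751977, -0.23277332]), 'moment': array([-0.03512653, -0.02430599,  0.02603181]), 'finger_force': 0.0, 'opening': 1.0033791109043002}
```

View pics/top.png

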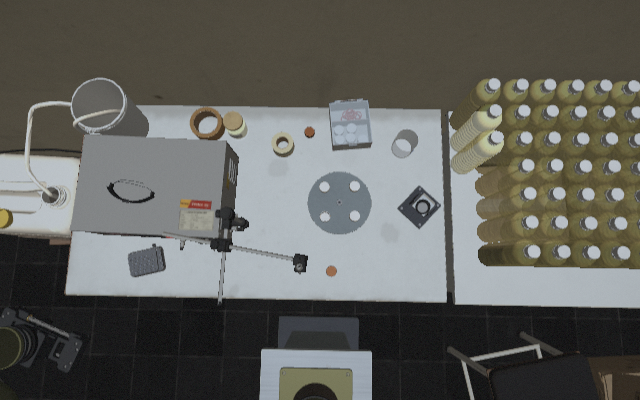

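View pics/scene.png

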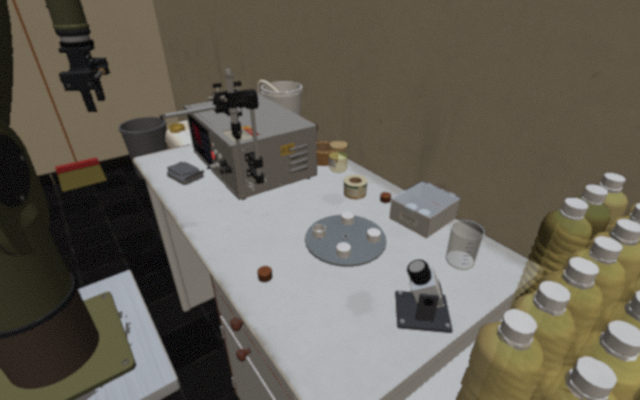

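The top view shows the platter at (339,203) and four caps at (324,187), (355,186), (322,215) and (355,216). In the scene view they are at (320,231), (348,218), (374,235) and (344,250). The left one at (320,231) looks hollow, so I'll confirm it in an enlarged crop and measure.

```bash
python3 - <<'E'
from h import *
L={n:np.load(f'last_{n}.npz') for n in('top','scene')}
t=L['top'];s=L['scene']
a=cv2.resize(t['im'][160:245,300:445],None,fx=5,fy=5,interpolation=cv2.INTER_CUBIC)[:,:725][:290]
b=cv2.resize(s['im'][205:335,295:460],(725,571),interpolation=cv2.INTER_CUBIC)[:300]
cv2.imwrite('pics/crop.png',np.vstack([a,b])[:,:,::-1])
P=pts(t['d'],t); Q=pts(s['d'],s)
def fit(P,im,nm):
    m=(P[...,2]>.04)&(P[...,2]<.065)&(P[...,0]>.35)&(P[...,0]<.8)&(P[...,1]<.1)&(P[...,1]>-.45)
    n,l,st,ce=cv2.connectedComponentsWithStats(m.astype(np.uint8))
    for i in range(1,n):
        if st[i,4]>8: 
            X=P[l==i]; print(nm,ce[i].round(),st[i,4],X.mean(0).round(4),((X.max(0)+X.min(0))/2).round(4))
fit(P,0,'top');fit(Q,0,'scene')
for nm,P in(('top',P),('scene',Q)):
    m=(P[...,2]>.022)&(P[...,2]<.036)&(P[...,0]>.35)&(P[...,0]<.8)&(P[...,1]<.1)&(P[...,1]>-.2)
    X=P[m]; print(nm,'platter',cv2.minEnclosingCircle(X[:,:2].astype(np.float32)),X[:,2].mean())
    m=(P[...,2]>.105)&(P[...,2]<.2)&(P[...,0]>.35)&(P[...,0]<.8)&(P[...,1]<-.15)&(P[...,1]>-.45)
    X=P[m]; print('lens',len(X),X.mean(0),X.min(0),X.max(0))
    m=(P[...,2]>.006)&(P[...,2]<.014)&(P[...,0]>.35)&(P[...,0]<.7)&(P[...,1]<-.15)&(P[...,1]>-.45)
    print('foot',cv2.minAreaRect(P[m][:,:2].astype(np.float32)))
E
```

```text
top [350. 137.] 360 [ 0.7706 -0.0906  0.0608] [ 0.7721 -0.0931  0.0525]
top [408. 136.] 75 [ 0.7777 -0.2637  0.053 ] [ 0.7663 -0.255   0.0525]
top [457. 140.] 51 [ 0.7675 -0.4089  0.0526] [ 0.7717 -0.4131  0.0521]
top [290. 142.] 83 [0.7555 0.0919 0.0449] [0.7571 0.0907 0.0452]
top [399. 150.] 55 [ 0.7362 -0.237   0.0517] [ 0.7452 -0.245   0.0524]
top [460. 164.] 69 [ 0.6948 -0.4143  0.0532] [ 0.7049 -0.4228  0.0526]
top [324. 186.] 92 [ 0.6214 -0.014   0.0502] [ 0.6219 -0.0142  0.0497]
top [354. 185.] 96 [ 0.6254 -0.1028  0.05  ] [ 0.6261 -0.1026  0.0478]
top [429. 196.] 14 [ 0.5945 -0.3192  0.06  ] [ 0.5922 -0.3192  0.0588]
top [414. 200.] 12 [ 0.5828 -0.2765  0.0528] [ 0.5843 -0.2789  0.0543]
top [354. 215.] 93 [ 0.5369 -0.1032  0.0502] [ 0.5372 -0.1031  0.0495]
top [325. 220.] 11 [ 0.5218 -0.0182  0.0483] [ 0.5225 -0.0172  0.0474]
scene [360. 184.] 79 [0.7525 0.0893 0.0445] [0.7554 0.0894 0.0437]
scene [415. 212.] 445 [ 0.7563 -0.1081  0.053 ] [ 0.7709 -0.0966  0.0525]
scene [408. 200.] 12 [ 0.7698 -0.0726  0.0646] [ 0.771  -0.0718  0.0644]
scene [432. 210.] 9 [ 0.7849 -0.1369  0
[... 586 characters left out ...]
92  0.0541] [ 0.6916 -0.4098  0.0552]
top platter ((0.5841819643974304, -0.015421915799379349), 0.2212393879890442) 0.03003670805695258
lens 826 [ 0.69146264 -0.38627429  0.14629313] [ 0.53790627 -0.44747325  0.10507709] [ 0.79796932 -0.26720202  0.19987824]
foot ((0.53753662109375, -0.2932150959968567), (0.2664774954319, 0.3475635051727295), 83.40617370605469)
scene platter ((0.5939202308654785, -0.04811772331595421), 0.22877684235572815) 0.030128530579328343
lens 1507 [ 0.65016487 -0.3964071   0.14706989] [ 0.53717023 -0.44999638  0.10501355] [ 0.70613505 -0.26911182  0.19998731]
foot ((0.5721947550773621, -0.30426689982414246), (0.0904887467622757, 0.1003996878862381), 46.554710388183594)
```

View pics/crop.png

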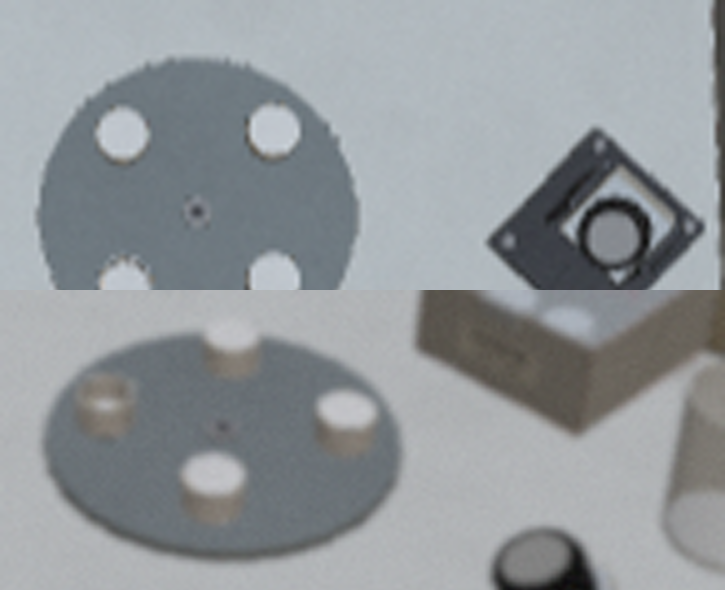

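The near-left cap, at crop (105,405) / scene (320,231), has a visible hollow mouth. The other three show flat white tops, and the brown ones and the tray caps aren't meant. So the odd cap is at about (0.533, -0.0145). Next I'll measure the lens and the machine's height.

```bash
python3 - <<'E'
from h import *
L={n:np.load(f'last_{n}.npz') for n in('top','scene')}
for nm in L:
    P=pts(L[nm]['d'],L[nm]); g=L[nm]['im'].astype(int).sum(-1)/3
    m=(np.hypot(P[...,0]-.565,P[...,1]+.3)<.08)&(P[...,2]>.098)&(P[...,2]<.14)
    X=P[m]; print(nm,m.sum(),X.mean(0),X.min(0),X.max(0),np.argwhere(m).mean(0))
    gm=m&(g>90); X=P[gm]
    if len(X)>10:
        c=X.mean(0); n=np.linalg.svd(X-c)[2][2]; print('glass',len(X),c,n*np.sign(n[2]),np.degrees(np.arctan2(*(n*np.sign(n[2]))[[1,0]])), np.degrees(np.arccos(abs(n[2]))))
    for x0,x1,y0,y1 in((.2,.6,-.1,.1),(.2,.6,.1,.2),(.2,.6,.2,.4),(.4,.9,.25,.8)):
        m=(P[...,0]>x0)&(P[...,0]<x1)&(P[...,1]>y0)&(P[...,1]<y1)&(P[...,2]>.07)&(L[nm]['d']>0)
        if m.sum(): print(x0,x1,y0,y1,P[m].min(0).round(3),P[m].max(0).round(3))
# 100 mm foot
t=L['top'];P=pts(t['d'],t)
m=(P[...,2]>.006)&(P[...,2]<.014)&(np.hypot(P[...,0]-.572,P[...,1]+.304)<.08)
print(cv2.minAreaRect(P[m][:,:2].astype(np.float32)))
E
```

```text
top 182 [ 0.55825283 -0.28693077  0.11439696] [ 0.53790627 -0.31642309  0.09800602] [ 0.59050537 -0.26720202  0.12536723] [205.57692308 422.5989011 ]
glass 104 [ 0.55788454 -0.28688094  0.11361088] [ 0.29101425 -0.03515054  0.95607277] -6.88718329035072 17.045402657107566
0.2 0.6 -0.1 0.1 [0.372 0.02  0.345] [0.415 0.1   0.418]
0.2 0.6 0.1 0.2 [0.408 0.1   0.083] [0.515 0.2   0.351]
0.2 0.6 0.2 0.4 [0.212 0.2   0.07 ] [0.6   0.4   0.705]
0.4 0.9 0.25 0.8 [0.429 0.25  0.07 ] [0.896 0.8   0.517]
scene 433 [ 0.55322626 -0.29458887  0.11257219] [ 0.53717023 -0.31822976  0.09807114] [ 0.57988977 -0.26911182  0.12408647] [269.93071594 419.54965358]
glass 191 [ 0.55698827 -0.28702459  0.11530491] [-0.09690043 -0.11357029  0.98879325] -130.47147146038827 8.585860855953463
0.2 0.6 -0.1 0.1 [0.371 0.017 0.272] [0.41  0.044 0.415]
0.2 0.6 0.1 0.2 [0.416 0.151 0.081] [0.516 0.2   0.333]
0.2 0.6 0.2 0.4 [0.299 0.2   0.07 ] [0.6   0.4   0.346]
0.4 0.9 0.25 0.8 [0.428 0.25  0.07 ] [0.898 0.8   0.486]
((0.5666605830192566, -0.3068140745162964), (0.10545969009399414, 0.1310640424489975), 45.08740997314453)
```

Emit:
step_arm:
  increments:
    - [[0, 0, 4], [0, 0, -6]]
    - [[0, 0, 4], [0, 0, -6]]
    - [[0, 0, 4], [0, 0, -6]]
    - [[0, 0, 4], [0, 0, -6]]
    - [[0, 0, 4], [0, 0, -6]]
    - [[0, 0, 4], [0, 0, -6]]
    - [[0, 0, 4], [0, 0, -6]]
    - [[1, -2, 2], [0, 0, -6]]
    - [[2, -3, 0], [0, 0, -6]]
    - [[2, -4, 0], [0, 0, -6]]
  fingers: 0.6

```text
clock: 1.1
tool_pos: [0.2745, 0.4934, 0.5382]
eef_rot: [0.651, 0.759, 0.0, -0.0]
contact_force: [0.6, 0.1, -0.2]
opening: 0.598
finger_force: 0.0
```

```bash
python3 - <<'E'
from h import *
for nm in('top','scene'):
    L=np.load(f'last_{nm}.npz');P=pts(L['d'],L)
    for z in (.3,.35,.4,.45,.5,.55,.6,.65,.7,.8):
        m=(P[...,0]>.15)&(P[...,0]<.95)&(P[...,1]>-.1)&(P[...,1]<.9)&(P[...,2]>z)&(P[...,2]<z+.05)&(L['d']>0)
        if m.sum(): print(nm,z,m.sum(),P[m].min(0).round(3),P[m].max(0).round(3),np.argwhere(m).mean(0).round())
E
```

```text
top 0.3 6681 [ 0.162 -0.1    0.3  ] [0.895 0.793 0.35 ] [156. 151.]
top 0.35 5330 [ 0.183 -0.1    0.35 ] [0.895 0.752 0.4  ] [ 89. 170.]
top 0.4 5698 [ 0.189 -0.1    0.4  ] [0.895 0.713 0.45 ] [ 70. 162.]
top 0.45 5999 [ 0.193 -0.1    0.45 ] [0.895 0.673 0.5  ] [ 39. 171.]
top 0.5 1949 [ 0.888 -0.1    0.5  ] [0.895 0.636 0.524] [  2. 213.]
top 0.65 243 [0.212 0.366 0.653] [0.232 0.415 0.7  ] [391.   7.]
top 0.7 16 [0.218 0.372 0.7  ] [0.222 0.378 0.705] [398.   2.]
scene 0.3 5574 [ 0.162 -0.1    0.3  ] [0.897 0.9   0.35 ] [ 72. 299.]
scene 0.35 5250 [ 0.182 -0.1    0.35 ] [0.897 0.898 0.4  ] [ 52. 326.]
scene 0.4 5299 [ 0.189 -0.1    0.4  ] [0.898 0.9   0.45 ] [ 28. 331.]
scene 0.45 4157 [ 0.191 -0.1    0.45 ] [0.898 0.824 0.5  ] [ 10. 347.]
scene 0.5 124 [ 0.888 -0.1    0.5  ] [0.894 0.016 0.507] [  1. 468.]
```

Emit:
step_arm:
  increments:
    - [[1, -2, 3], [0, 0, -5]]
    - [[1.5, -3.5, 3], [0, 0, -5]]
    - [[1.5, -4, 1], [0, 0, -5]]
    - [[2, -4, 0], [0, 0, -5]]
    - [[2, -4, 0], [0, 0, -5]]
    - [[2, -4, 0], [0, 0, -5]]
    - [[2, -4, 0], [0, 0, -5]]
    - [[2, -4, 0], [0, 0, -5]]
    - [[2, -4, 0], [0, 0, -5]]
    - [[2, -4, 0], [0, 0, -5]]

```text
clock: 2.1
tool_pos: [0.4549, 0.1165, 0.6086]
eef_rot: [0.911, 0.413, -0.0, -0.0]
contact_force: [0.7, 0.2, 0.3]
opening: 0.598
finger_force: 0.0
```

Emit:
step_arm:
  increments:
    - [[2, -4, 0], [0, 0, -3]]
    - [[2, -4, 0], [0, 0, 0]]
    - [[2, -4, -1], [0, 0, 0]]
    - [[2, -3, -3], [0, 0, 0]]
    - [[1, 0, -4], [0, 0, 0]]
    - [[0, 0, -4], [0, 0, 0]]
    - [[0, 0, -4], [0, 0, 0]]
    - [[0, 0, -4], [0, 0, 0]]
    - [[0, 0, -4], [0, 0, 0]]
    - [[0, 0, -3], [0, 0, 0]]

```text
clock: 3.1
tool_pos: [0.5433, -0.0314, 0.336]
eef_rot: [0.921, 0.39, -0.002, -0.001]
contact_force: [-0.2, -0.3, 0.6]
opening: 0.601
finger_force: 0.0
```

```bash
python3 - <<'E'
from h import *
a,d,c=snap('wrist'); b,_,_=snap('scene')
cv2.imwrite('pics/w1.png',np.vstack([cv2.resize(a,(480,300)),cv2.resize(b,(480,300))])[:,:,::-1])
P=pts(d,c)
print(r.get_state()['tool_pos'],r.get_state()['q'])
m=(P[...,2]>.042)&(P[...,2]<.06)&(np.hypot(P[...,0]-.579,P[...,1]+.059)<.1)&(d>0)
n,l,st,ce=cv2.connectedComponentsWithStats(m.astype(np.uint8))
for i in range(1,n):
    if st[i,4]>30:
        X=P[l==i];print(ce[i],st[i,4],X.mean(0),cv2.minEnclosingCircle(X[:,:2].astype(np.float32)))
m=(np.hypot(P[...,0]-.558,P[...,1]+.287)<.05)&(P[...,2]>.098)&(P[...,2]<.14)
print('lens',m.sum(),P[m].mean(0) if m.sum() else '')
E
```

```text
[ 0.54169991 -0.03095931  0.33480443] [-0.30203132  0.50256846  0.44852525  1.69312479 -0.24809541  1.01257673
 -0.53641804]
[353.15873016 111.53174603] 378 [ 0.61847108 -0.01434672  0.05098858] ((0.6182451248168945, -0.014734617434442043), 0.015770718455314636)
[394.57670455 153.34943182] 352 [ 0.62257003 -0.10261056  0.05068389] ((0.622603714466095, -0.10379240661859512), 0.015735791996121407)
[311.20408163 155.45918367] 98 [ 0.52979369 -0.01780105  0.04941431] ((0.5301902890205383, -0.017623459920287132), 0.015638278797268867)
[351.48101266 192.35126582] 316 [ 0.5344773  -0.10305146  0.05060696] ((0.5338747501373291, -0.10416930913925171), 0.015599067322909832)
lens 0
```

View pics/w1.png

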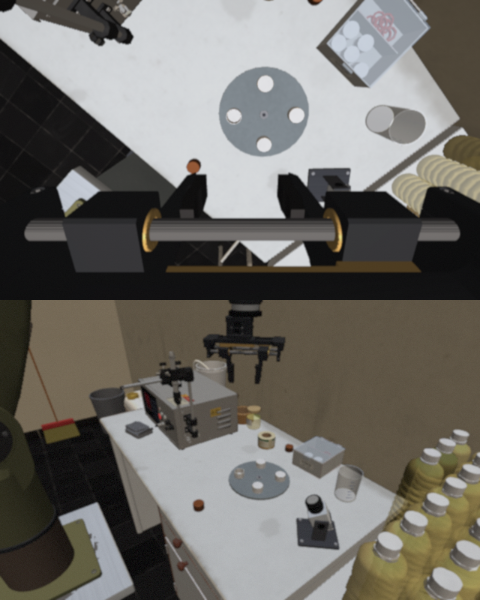

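The wrist view shows the odd cap, hollow, at picture (233,116), which is world (0.531,-0.0155). The arm is clear of the boom in the scene view, so I'll descend first and then shift sideways.

Emit:
step_arm:
  increments:
    - [[0, 0, -3], [0, 0, 0]]
    - [[0, 0, -4], [0, 0, 0]]
    - [[0, 0, -4], [0, 0, 0]]
    - [[0, 0, -4], [0, 0, 0]]
    - [[0, 0, -4], [0, 0, 0]]
    - [[-0.3, 0.5, -2], [0, 0, 0]]
    - [[-0.4, 0.5, -1], [0, 0, 0]]
    - [[-0.4, 0.5, 0], [0, 0, 0]]
    - [[0, 0, 0], [0, 0, 0]]
    - [[0, 0, 0], [0, 0, 0]]

```text
clock: 4.2
tool_pos: [0.5351, -0.0168, 0.1201]
eef_rot: [0.921, 0.39, 0.001, 0.001]
contact_force: [0.2, -0.2, 0.5]
opening: 0.595
finger_force: 0.0
```

```bash
python3 - <<'E'
from h import *
print(r.get_state()['tool_pos'],r.get_state()['contact_force'])
a,d,c=snap('wrist'); b,_,_=snap('scene')
cv2.imwrite('pics/w2.png',np.vstack([cv2.resize(a,(480,300)),cv2.resize(b[100:300,180:500],(480,300))])[:,:,::-1])
P=pts(d,c)
m=(P[...,2]>.042)&(P[...,2]<.06)&(np.hypot(P[...,0]-.579,P[...,1]+.059)<.1)&(d>0)
n,l,st,ce=cv2.connectedComponentsWithStats(m.astype(np.uint8))
for i in range(1,n):
    if st[i,4]>30:
        X=P[l==i];print(ce[i],st[i,4],X.mean(0),cv2.minEnclosingCircle(X[:,:2].astype(np.float32)))
E
```

```text
[ 0.5351295  -0.01684608  0.12014902] [ 0.22329589 -0.23711747  0.49998157]
[402.51242445 126.24580255] 1489 [ 0.61835468 -0.01364758  0.05076883] ((0.6186190247535706, -0.014755846932530403), 0.015770377591252327)
[476.02399381 203.51702786] 1292 [ 0.62230471 -0.10118453  0.05031897] ((0.6226100325584412, -0.103208027780056), 0.015987727791070938)
[320.13606911 207.71274298] 463 [ 0.53001939 -0.01781924  0.04848073] ((0.5303254127502441, -0.017279643565416336), 0.015971336513757706)
```

View pics/w2.png

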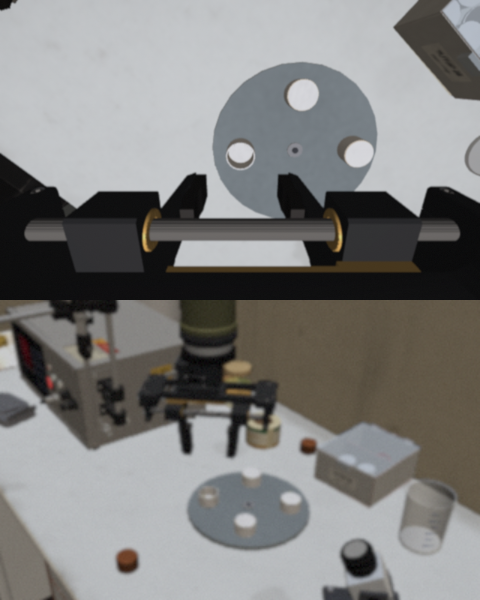

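The odd cap shows at (320,208) in the full wrist frame, hollow, centred between the fingers and at about (0.5305,-0.0165). I'll descend slowly and grip along the platter's radius.

Emit:
step_arm:
  increments:
    - [[-0.4, 0, -2], [0, 0, 0]]
    - [[0, 0, -2], [0, 0, 0]]
    - [[0, 0, -1.5], [0, 0, 0]]
    - [[0, 0, -1], [0, 0, 0]]
    - [[0, 0, -0.8], [0, 0, 0]]
    - [[0, 0, -0.6], [0, 0, 0]]
    - [[0, 0, -0.4], [0, 0, 0]]
    - [[0, 0, -0.3], [0, 0, 0]]
    - [[0, 0, 0], [0, 0, 0]]
    - [[0, 0, 0], [0, 0, 0]]

```text
clock: 5.3
tool_pos: [0.5299, -0.0168, 0.033]
eef_rot: [0.921, 0.39, 0.0, 0.0]
contact_force: [0.2, 0.7, 0.4]
opening: 0.601
finger_force: 0.0
```

Emit:
step_arm:
  increments:
    - [[0, 0, 0], [0, 0, 0]]
    - [[0, 0, 0], [0, 0, 0]]
    - [[0, 0, 0], [0, 0, 0]]
    - [[0, 0, 0], [0, 0, 0]]
    - [[0, 0, 0], [0, 0, 0]]
    - [[0, 0, 0], [0, 0, 0]]
    - [[0, 0, 0], [0, 0, 0]]
    - [[0, 0, 0], [0, 0, 0]]
    - [[0, 0, 0], [0, 0, 0]]
    - [[0, 0, 0], [0, 0, 0]]
  fingers: 0.2
  grip_force: 12

```text
clock: 6.3
tool_pos: [0.5298, -0.0168, 0.0328]
eef_rot: [0.921, 0.39, 0.0, 0.0]
contact_force: [0.4, -0.1, 3.8]
opening: 0.352
finger_force: 12.0
```

Gripped at 31 mm. I'll lift now.

Emit:
step_arm:
  increments:
    - [[0, 0, 0.3], [0, 0, 0]]
    - [[0, 0, 0.5], [0, 0, 0]]
    - [[0, 0, 1], [0, 0, 0]]
    - [[0, 0, 2], [0, 0, 0]]
    - [[0, 0, 2], [0, 0, 0]]
    - [[0, 0, 2], [0, 0, 0]]
    - [[0, 0, 2], [0, 0, 0]]
    - [[0, 0, 2], [0, 0, 0]]
    - [[0, 0, 1], [0, 0, 0]]
    - [[0, 0, 0], [0, 0, 0]]

```text
clock: 7.3
tool_pos: [0.5305, -0.0168, 0.1622]
eef_rot: [0.921, 0.39, 0.001, 0.001]
contact_force: [-0.3, -0.3, -0.7]
opening: 0.351
finger_force: 12.1
```

```bash
cat > plan.py <<'E'
from h import *
from scipy.spatial.transform import Rotation as R
s=r.get_state(); Rt=R.from_quat(s['eef_rot']); print(s['tool_pos'],s['opening'],s['finger_force'])
yaw=np.radians(136); n=np.array([np.sin(np.radians(25))*np.cos(yaw),np.sin(np.radians(25))*np.sin(yaw),np.cos(np.radians(25))])
E
python3 - <<'E'
from plan import *
# foot/lens refined geometry: dark foot points, scene + top
a,d,c=snap('wrist'); snap('scene'); snap('top')
cv2.imwrite('pics/w3.png',a[:,:,::-1])
for nm in('scene','top'):
    L=np.load(f'last_{nm}.npz');P=pts(L['d'],L);g=L['im'].mean(-1)
    m=(P[...,2]>.004)&(P[...,2]<.016)&(np.hypot(P[...,0]-.572,P[...,1]+.304)<.085)&(g<100)
    print(nm,m.sum(),cv2.minAreaRect(P[m][:,:2].astype(np.float32)))
    m=(np.hypot(P[...,0]-.558,P[...,1]+.287)<.03)&(P[...,2]>.098)&(P[...,2]<.13)
    q=np.argwhere(m&(g>75)).mean(0); q2=np.argwhere(m&(g<75)).mean(0) 
    f=200/np.tan(np.radians(float(L['fov_y']))/2)
    for v,u in (q,q2):
        ray=L['R'].T@np.array([(u-L['cx'])/f,(v-L['cy'])/f,1]); o=-L['R'].T@L['t']
        print(u,v,'at z=.116:',o+ray*(.116-o[2])/ray[2])
print(R.align_vectors([-n],[Rt.as_matrix()[:,2]])[0].as_rotvec(degrees=True))
E
```

```text
[ 0.53048853 -0.01675954  0.16218047] 0.35053000863226635 12.072944602413145
scene 1238 ((0.5696395635604858, -0.304364413022995), (0.0869470089673996, 0.09678507596254349), 46.976619720458984)
417.77033492822966 265.52153110047846 at z=.116: [ 0.5560894  -0.28736661  0.116     ]
420.92201834862385 274.0 at z=.116: [ 0.5440552  -0.30526496  0.116     ]
top 489 ((0.5721149444580078, -0.30141016840934753), (0.0880594477057457, 0.09734855592250824), 47.0602912902832)
422.3859649122807 206.0 at z=.116: [ 0.5567953  -0.28593206  0.116     ]
422.9375 205.171875 at z=.116: [ 0.5591306  -0.28750479  0.116     ]
[-17.35932794 -17.82245691  -0.04977211]
```

View pics/w3.png

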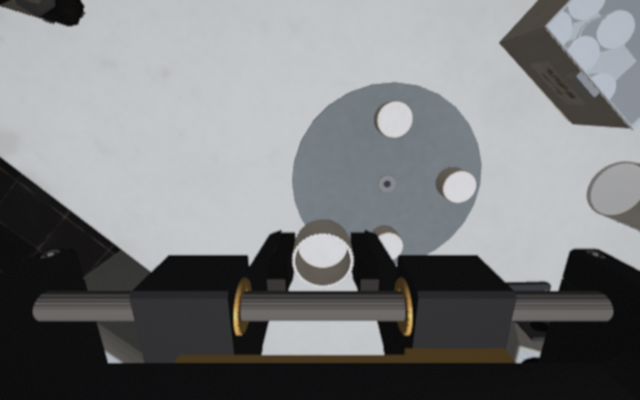

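The cap is held squarely between the fingers, at picture (323,252), and the other three stand on the platter. The lens is at about (0.5565,-0.2866,0.116), leaning at yaw 137°. Next I'll go to its line of sight.

Emit:
step_arm:
  increments:
    - [[0, -1, 2], [0, 0, 0]]
    - [[0, -2, 2], [0, 0, 0]]
    - [[0, -3, 1.5], [0, 0, 0]]
    - [[0, -3, 1], [0, 0, 0]]
    - [[0, -3, 0], [-2.85, -3.05, 0]]
    - [[-0.1, -3, 0], [-2.85, -3.05, 0]]
    - [[-0.2, -3, 0], [-2.85, -3.05, 0]]
    - [[-0.2, -3, 0], [-2.85, -3.05, 0]]
    - [[-0.1, -2, 0], [-2.85, -3.05, 0]]
    - [[0, -1, 0], [-2.85, -3.05, 0]]

```text
clock: 8.45
tool_pos: [0.5226, -0.2592, 0.2253]
eef_rot: [0.899, 0.379, 0.088, 0.2]
contact_force: [-0.1, 0.5, -0.6]
opening: 0.347
finger_force: 12.1
```

Emit:
step_arm:
  increments:
    - [[0, 0, -0.6], [0, 0, 0]]
    - [[0, 0, -0.6], [0, 0, 0]]
    - [[0, 0, -0.6], [0, 0, 0]]
    - [[0, 0, 0], [0, 0, 0]]
    - [[0, 0, 0], [0, 0, 0]]
    - [[0, 0, 0], [0, 0, 0]]
    - [[0, 0, 0], [0, 0, 0]]
    - [[0, 0, 0], [0, 0, 0]]
    - [[0, 0, 0], [0, 0, 0]]
    - [[0, 0, 0], [0, 0, 0]]

```text
clock: 9.45
tool_pos: [0.526, -0.2571, 0.2114]
eef_rot: [0.9, 0.381, 0.086, 0.196]
contact_force: [-0.7, -0.4, -0.2]
opening: 0.343
finger_force: 12.1
```

```bash
python3 - <<'E'
from plan import *
lens=np.array([.5565,-.2866,.116]); M=Rt.as_matrix()
yaw=np.radians(137); n=np.array([.4226*np.cos(yaw),.4226*np.sin(yaw),.9063])
f=s['tool_pos']+.003*M[:,2]; v=f-lens
print('z',v@n,'off',v-n*(v@n),'ang',np.degrees(np.arccos(-M[:,2]@n)),M[:,2])
a,d,c=snap('wrist');b,e,c2=snap('scene')
P=pts(e,c2)
m=(np.hypot(P[...,0]-.53,P[...,1]+.26)<.03)&(P[...,2]>.19)&(P[...,2]<.25)&(b.min(-1)>120)
if m.sum(): print('cap',m.sum(),P[m].mean(0),P[m].min(0),P[m].max(0))
cv2.imwrite('pics/w4.png',np.vstack([cv2.resize(a,(480,300)),cv2.resize(b[130:330,260:580],(480,300))])[:,:,::-1])
E
```

```text
[ 0.52599542 -0.25714912  0.21138167] 0.3429615919987707 12.072981464674228
z 0.10136066968366932 off [ 0.00173456 -0.00062337  0.00079307] ang 0.45476137610117656 [ 0.30386372 -0.28694565 -0.90847621]
cap 242 [ 0.52283064 -0.25551548  0.22036169] [ 0.50637932 -0.2727144   0.20466828] [ 0.54772376 -0.23425566  0.23533138]
```

View pics/w4.png

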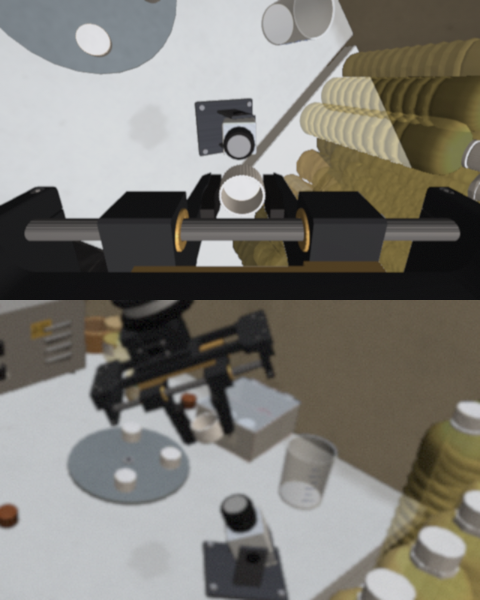

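```bash
python3 - <<'E'
from plan import *
L=np.load('last_wrist.npz');P=pts(L['d'],L);g=L['im'].mean(-1)
m=(np.hypot(P[...,0]-.557,P[...,1]+.287)<.035)&(P[...,2]>.095)&(P[...,2]<.135)
print(m.sum(),P[m].min(0),P[m].max(0)); X=P[m&(g>75)]; print('glass',len(X),X.mean(0),(X.max(0)+X.min(0))/2)
c=X.mean(0);print(np.linalg.svd(X-c)[2][2])
M=Rt.as_matrix()
Q=(P-s['tool_pos'])@M  # tool frame
k=(abs(Q[...,0])<.03)&(abs(Q[...,1])<.014)&(Q[...,2]>-.035)&(Q[...,2]<.015)&(L['im'].min(-1)>90)
print('cap in tool',k.sum(),Q[k].min(0),Q[k].max(0),Q[k].mean(0))
for i in range(4): snap('wrist'); print(r.get_state()['opening'],r.get_state()['qd'].max())
E
```

```text
[ 0.52597026 -0.25712225  0.21131882] 0.34313913752751646 12.073059191171467
1693 [ 0.53431987 -0.32159676  0.09507599] [ 0.59080541 -0.26817854  0.12468   ]
glass 1097 [ 0.55694982 -0.28890086  0.11274255] [ 0.56256264 -0.29563479  0.1094861 ]
[ 0.40647099 -0.14144788  0.90264823]
cap in tool 2787 [-0.0155332  -0.0139996  -0.02030433] [0.01581828 0.01399619 0.00157116] [-0.00160127 -0.00073674 -0.00747144]
0.3462633377122436 0.0007892762708332742
0.34857256734885406 0.0017289894371765129
0.34894605531550565 0.001509942320928429
0.34501431604062655 0.00179278481963677
```

Everything is within tolerance: about 0.101 m from the glass, about 2 mm off the line of sight, 0.5° off-axis, and the cap is still. I'll hand it in.

```bash
python3 -c "
from plant import r
print(r.finish_job())"
```

```text
the job is handed in; nothing more can be done
None
```

I lifted the mis-fed cap off and handed in with the arm still holding it, closed face towards the lens: about 101 mm from the glass, 2 mm off the line of sight and 0.5° off-axis by my measurements, with the other three caps standing on the turntable; the judge gave no verdict.

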